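Move the soap pump to the new bottle

ROBOT

A 6-joint arm with a two-finger parallel gripper is mounted at the origin on the work surface. World frame = base frame: x ahead of the robot, y to its left, z up, the work surface at z = 0. Lengths are in m, angles in rad, forces in N, time in s.
With the tool pointing down it reaches from about 0.225 to 0.875 m from the base axis. Payload 3.4 kg.
Tool frame: the origin (TCP) lies midway between the tips of the shut fingers; the grasp point (between the pads) lies 19 mm behind it (manip.grip_point_offset is the distance from the TCP to the grasp point, in m); z points along the fingers, y is the line along which they close (so a half turn about z gives the same grasp; the last joint's range is limited). The gripper opens to 85 mm and grips with 20 to 120 N. Pads are 22 mm wide; open, the fingers measure 114 mm over their backs; the gripper's body (76 mm by 85 mm) begins 54 mm behind the grasp point. The pads swing forward as they close: fully open they stand 13 mm farther back than shut.
Start: joints at [-1.278, 0.276, 1.505, -0, 1.361, -0.121], TCP at [0.231, -0.527, 0.204] pointing down, gripper open.
Joint ranges: [-2.89, 2.89], [-0.75, 2.08], [0.22, 2.7], [-1.18, 4.32], [0.11, 2.71], [-2.7, 2.7]. Speed limits (rad/s): [2.57, 2.57, 3.14, 3.14, 3.14, 3.14].

INTERFACE

Orientations are given as a unit quaternion [w, x, y, z].
In Python, from rig import manip gives the robot as it stands.
- The arm moves only by the shell command python3 -m handwheel 'ROWS' [FORCE]. ROWS is JSON, a list of rows, each an object with "translation": the shift along the tool's x, y, z in m, a list of three; "angular": the turn, a rotation vector about the tool's x, y, z in degrees, a list of three; "hand": the closure, from 0 (fully open) to 1 (shut). A call has 1 to 10 rows; each row shifts and turns the commanded pose from where the row before left it, along the tool's axes as they then stand; what a row does not reach is not made up. A row lasts 1/12 s, in which the tool goes at most 41.7 mm and 7.16 degrees, less where a joint would pass 70% of its speed; a pose out of reach is approached as far as the arm can. A call with a gripper value outside its range is refused whole. The fingers move at their own pace and stop on an object; FORCE is the grip in N (left out, the last holds). Time passes only in rows, so rows that do not move let the fingers close. It gives the time, the measured TCP pose, the force, the opening and the grip force at its end, in the units of the state.
- manip.get_state(): the state, without advancing time (a new reading comes with each control period).
- manip.get_image(name): name is "side" or "top" or "wrist"; returns the picture (420x560x3 uint8, red, green, blue); there is no depth.
- manip.camera_info(name): a dict with "camera_matrix" (3x3 intrinsics, pixels), "eye" and "orientation" of the camera in the world; the wrist camera has in their place "tool_from_camera" (4x4, takes a point from camera to tool coordinates, whose origin is the TCP and whose axes are the flange's). Camera axes: x right, y down, z forward; pixel columns grow to the right and rows downward; lengths in m; the calibration is good to about 2 mm. A picture is of the moment at which its call begins: read the wrist's pose just before it. camera_info takes no time and is no camera call.
- manip.sign_off(): hands the job in; it is judged then, once.
The state is a dict: "clock": time; "qpos": joint angles; "qd": joint speeds; "effort": joint torques, N m; "position": TCP position; "ee_rot": TCP orientation; "contact_force": force on the tool from outside, world axes, zero at the start; "moment": the same for the moment, N m; "width": finger opening in m; "gripper_force": force on a finger pad.
Only numpy, scipy, OpenCV 4.12 (cv2) and the standard library are available. Lean on these libraries where they do the work, as an engineer would, in place of code of your own. Each camera call takes 0.05 s, during which the arm holds its last target. There are 200 camera calls.

TASK

The soap bottle with the pump is finished. Lift its pump straight out and fit it to the new bottle, the one standing open: lower the dip tube through the mouth (do not drop it in) until the collar sits down on the rim, and let go. Both bottles stay standing on the desk, and the capped bottle is left alone.

Things in the scene. Friction and masses are not known exactly. Their poses are not given: they have to be found in the camera images.
- pump_grip (a point): Loose pump (45 g, no thread, stands in the old bottle): centre of its grey collar, 40 mm across, 22 high; z up. From here: spout (10 wide, reaches 36 mm from the axis along this frame's -x) 20 to 28 mm up, head top 29 up: close fingers along y, clear of the spout. Below: collar underside at 11, plug tapering from 27 to 12 mm across to 25, then straight dip tube, 8 across, ending 91 down.
- old_bottle: Finished bottle with the pump in it, loose, 220 g, white, round. Origin: centre of its underside, z up. Body 68 mm across up to 75, neck 38 across from 92 up to the rim at 115; mouth 30 mm wide. The pump's collar rests on the rim and lifts straight out freely.
- new_bottle: New bottle, loose, about 380 g, same shape and white plastic as the old one but open: nothing in or on its mouth. Origin: centre of its underside, z up. Rim 115 mm above the origin, round mouth 30 mm wide, hollow 109 mm deep. With the pump seated, pump_grip is 126 mm above this origin.
- capped_bottle: Bystander: third loose bottle of the same shape, 380 g, closed by a flat grey cap 40 mm across, top at 122 mm, no spout. Origin: centre of its underside. Stays where it is. (A mug and a low cream jar, under 90 mm tall, stand farther from the robot.)
Mind the look-alikes: they are no part of the job. Leave any yellow look-alike of the new_bottle alone.

How it is judged:
By the outcome, as a careful person would: the job done as asked, in the order asked, and still so for the second after the job is handed in, with the robot touching nothing.
It also fails if it takes over 42 s, if anything falls off the work surface, if the arm or the gripper's body presses on something with over 40 N, if the wrist force passes 120 N, or if a joint passes its speed limit or range.

## Working session

There is one attempt and no reset: what is moved stays moved. The work goes in short steps, Python scripts to look and compute and a shell command to move; the robot and the scene stay as the last step left them, time stands still between calls to the robot, and variables do not carry over. Pictures are saved under pics/ and viewed, at most 10 in all, crops included, and the job is handed in when it is done.

```bash
mkdir -p pics; python3 - <<'E'
from rig import manip
import cv2
s=manip.get_state();print({k:s[k] for k in('clock','position','ee_rot','width')})
for n in('side','top'):
    cv2.imwrite(f'pics/{n}0.png',cv2.cvtColor(manip.get_image(n),cv2.COLOR_RGB2BGR))
    print(n,manip.camera_info(n))
print(manip.camera_info('wrist'), manip.grip_point_offset)
E
```

```text
{'clock': 0.0, 'position': array([ 0.23103425, -0.52591688,  0.20304976]), 'ee_rot': array([-8.99129496e-04,  9.78677151e-01,  2.05402585e-01, -5.78876353e-05]), 'width': 0.085517388431623}
side {'camera_matrix': array([[395.76952191,   0.        , 280.46869083],
       [  0.        , 395.76952191, 210.3972526 ],
       [  0.        ,   0.        ,   1.        ]]), 'eye': array([0.23728528, 0.45464947, 0.569178  ]), 'orientation': array([ 0.08658926, -0.2150513 ,  0.88601935, -0.40152827])}
top {'camera_matrix': array([[413.91210203,   0.        , 280.35273246],
       [  0.        , 413.91210203, 205.21580946],
       [  0.        ,   0.        ,   1.        ]]), 'eye': array([0.34558982, 0.00831006, 0.84997523]), 'orientation': array([ 0.05669676, -0.70241366,  0.70674876, -0.06250371])}
{'camera_matrix': array([[353.32283322,   0.        , 277.99496354],
       [  0.        , 353.32283322, 209.11925099],
       [  0.        ,   0.        ,   1.        ]]), 'tool_from_camera': array([[ 7.79616678e-06, -9.60233243e-01, -2.79199066e-01,
         7.07944092e-02],
       [ 9.99999756e-01,  2.02507326e-04, -6.68548446e-04,
        -2.69227161e-04],
       [ 6.98502299e-04, -2.79198992e-01,  9.60233011e-01,
        -1.69857567e-01],
       [ 0.00000000e+00,  0.00000000e+00,  0.00000000e+00,
         1.00000000e+00]])} 0.0187
```

View pics/side0.png

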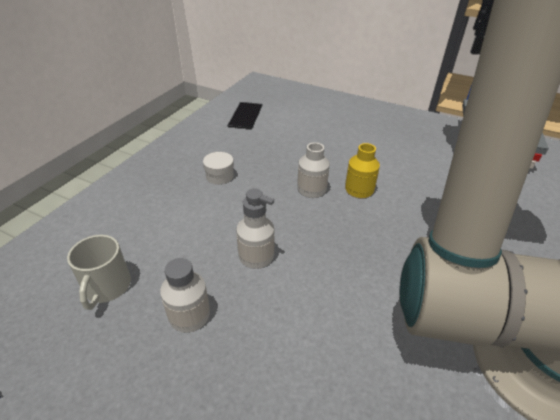

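View pics/top0.png

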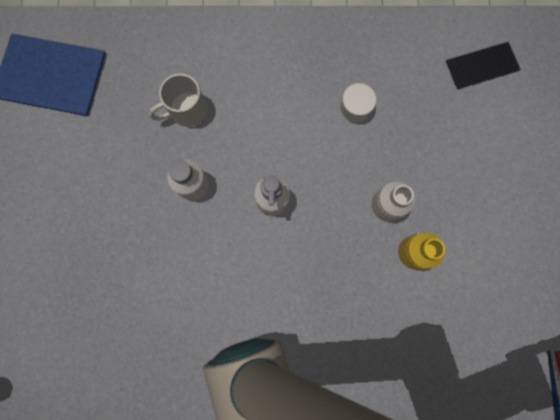

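The top view shows the pump bottle with its head near (271,184) and the spout pointing down the image. The white open rim is near (402,195), the yellow look-alike near (432,248) and the capped bottle near (182,172).

```bash
cat >h.py <<'E'
import numpy as np
from scipy.spatial.transform import Rotation as R
from rig import manip
def rot(q): return R.from_quat(np.roll(q,-1)).as_matrix()
def cam(n,s=None):
    c=manip.camera_info(n)
    if n!='wrist': return c['camera_matrix'],rot(c['orientation']),c['eye']
    T=c['tool_from_camera'];Rt=rot(s['ee_rot'])
    return c['camera_matrix'],Rt@T[:3,:3],Rt@T[:3,3]+s['position']
def ray(c,uv,z):
    K,Rc,e=c; d=Rc@np.linalg.solve(K,[*uv,1]); return e+d*(z-e[2])/d[2]
E
python3 - <<'E'
from h import *
import cv2
c=cam('top')
for n,uv,z in[('head',(271,184),.155),('spouttip',(272,202),.15),('new',(402,195),.115),('yel',(432,248),.115),('cap',(180,172),.122)]: print(n,ray(c,uv,z).round(4))
c=cam('side')
for n,uv,z in[('head',(255,195),.155),('new',(316,148),.115),('cap',(180,266),.122)]: print(n,ray(c,uv,z).round(4))
a=cv2.imread('pics/top0.png')[160:220,240:300];b=cv2.imread('pics/top0.png')[170:230,370:430]
cv2.imwrite('pics/crop.png',np.hstack([cv2.resize(q,None,fx=6,fy=6,interpolation=2) for q in(a,b)]))
s=manip.get_state();print(rot(s['ee_rot']).round(3))
E
```

```text
head [0.5011 0.018  0.155 ]
spouttip [0.4705 0.0164 0.15  ]
new [ 0.4884 -0.2189  0.115 ]
yel [ 0.3923 -0.2668  0.115 ]
cap [0.5314 0.1827 0.122 ]
head [0.4955 0.0187 0.155 ]
new [ 0.4842 -0.2206  0.115 ]
cap [0.5318 0.1782 0.122 ]
[[ 0.916  0.402 -0.   ]
 [ 0.402 -0.916  0.002]
 [ 0.    -0.002 -1.   ]]
```

View pics/crop.png

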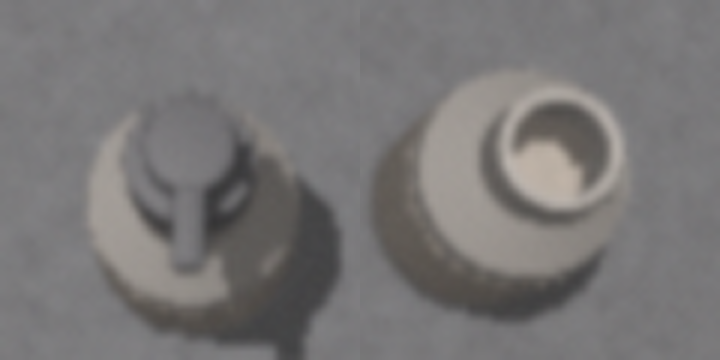

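In the crop, the head centre is at top-view (272,182.5) and the spout tip at (271,204.7), so the spout points along world -x. The white rim centre is at (403.3,195). I'll square the tool first, then move over the new bottle.

```bash
python3 -m handwheel '[{"translation":[0,0,-0.02],"angular":[0,0,5.93],"hand":0},{"translation":[0,0,-0.02],"angular":[0,0,5.93],"hand":0},{"translation":[0,0,-0.01],"angular":[0,0,5.93],"hand":0},{"translation":[0,0,0],"angular":[0,0,5.93],"hand":0}]' && python3 -m handwheel '[{"translation":[0.0265,-0.0306,0],"angular":[0,0,0],"hand":0},{"translation":[0.0265,-0.0306,0],"angular":[0,0,0],"hand":0},{"translation":[0.0265,-0.0306,0],"angular":[0,0,0],"hand":0},{"translation":[0.0265,-0.0306,0],"angular":[0,0,0],"hand":0},{"translation":[0.0265,-0.0306,0],"angular":[0,0,0],"hand":0},{"translation":[0.0265,-0.0306,0],"angular":[0,0,0],"hand":0},{"translation":[0.0265,-0.0306,0],"angular":[0,0,0],"hand":0},{"translation":[0.0265,-0.0306,0],"angular":[0,0,0],"hand":0},{"translation":[0.0265,-0.0306,0],"angular":[0,0,0],"hand":0},{"translation":[0.0265,-0.0306,0],"angular":[0,0,0],"hand":0}]' && python3 -m handwheel '[{"translation":[0,0,0],"angular":[0,0,0],"hand":0},{"translation":[0,0,0],"angular":[0,0,0],"hand":0},{"translation":[0,0,0],"angular":[0,0,0],"hand":0}]'
cat >look.py <<'E'
import sys,cv2
from h import *
s=manip.get_state();im=manip.get_image('wrist')
cv2.imwrite(f'pics/{sys.argv[1]}.png',cv2.cvtColor(im,cv2.COLOR_RGB2BGR));np.save(f'pics/{sys.argv[1]}.npy',s,allow_pickle=True)
print(s['clock'],s['position'],rot(s['ee_rot']).round(3).tolist())
E
python3 look.py w1
```

```text
clock: 0.43
position: [0.2316, -0.5278, 0.2564]
ee_rot: [0.002, 1.0, -0.003, 0.001]
contact_force: [-0.3, 0.1, 0.3]
width: 0.085
gripper_force: 0.0
clock: 1.27
position: [0.497, -0.2187, 0.2536]
ee_rot: [-0.0, 1.0, -0.0, -0.0]
contact_force: [0.7, -0.0, -0.7]
width: 0.0856
gripper_force: 0.0
clock: 1.52
position: [0.4958, -0.2206, 0.2535]
ee_rot: [0.0, 1.0, 0.0, -0.001]
contact_force: [0.1, 0.2, 0.0]
width: 0.0852
gripper_force: 0.0
1.5167 [ 0.49580547 -0.22060354  0.25345515] [[1.0, 0.001, -0.001], [0.001, -1.0, -0.0], [-0.001, 0.0, -1.0]]
```

View pics/w1.png

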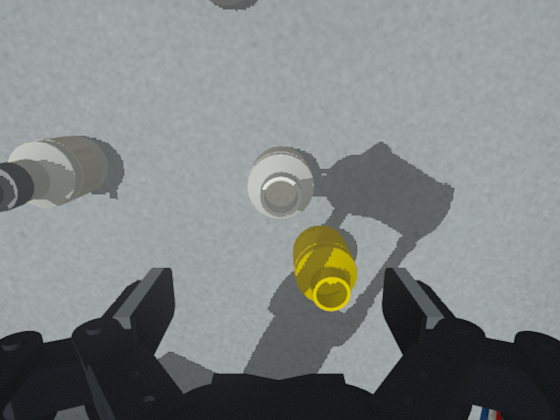

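The wrist view shows the new bottle's rim around (281,195), with the yellow one at (331,292). Next I move over the pump.

```bash
python3 -m handwheel '[{"translation":[0,-0.0397,0],"angular":[0,0,0],"hand":0},{"translation":[0,-0.0397,0],"angular":[0,0,0],"hand":0},{"translation":[0,-0.0397,0],"angular":[0,0,0],"hand":0},{"translation":[0,-0.0397,0],"angular":[0,0,0],"hand":0},{"translation":[0,-0.0397,0],"angular":[0,0,0],"hand":0},{"translation":[0,-0.0397,0],"angular":[0,0,0],"hand":0},{"translation":[0,0,0],"angular":[0,0,0],"hand":0},{"translation":[0,0,0],"angular":[0,0,0],"hand":0},{"translation":[0,0,0],"angular":[0,0,0],"hand":0}]'
python3 look.py w2; python3 - <<'E'
from h import *
import cv2
a=cv2.imread('pics/w1.png')[140:230,235:325];b=cv2.imread('pics/w2.png')[130:250,220:340]
cv2.imwrite('pics/crop2.png',np.hstack([cv2.resize(a,(390,390),interpolation=2),cv2.resize(b,(390,390),interpolation=2)]))
s=np.load('pics/w1.npy',allow_pickle=True).item();print(ray(cam('wrist',s),(281,195),.115))
E
```

```text
clock: 2.32
position: [0.4962, 0.016, 0.2539]
ee_rot: [0.001, 1.0, -0.001, 0.0]
contact_force: [0.2, 0.1, -0.0]
width: 0.0854
gripper_force: 0.0
2.3167 [0.49615425 0.01604726 0.25394113] [[1.0, -0.001, 0.0], [-0.001, -1.0, -0.001], [0.0, 0.001, -1.0]]
[ 0.48976517 -0.22295383  0.115     ]
```

View pics/crop2.png

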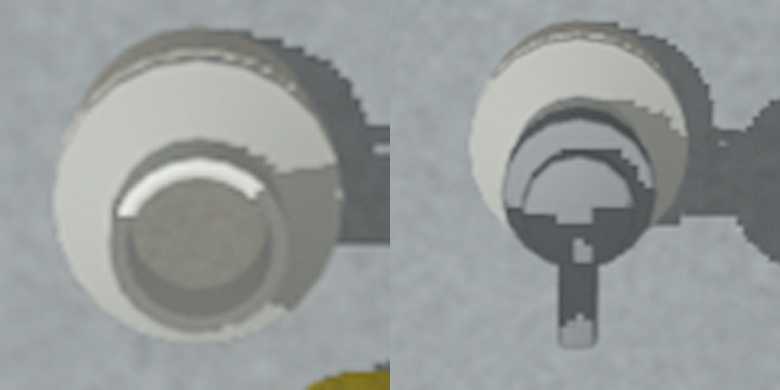

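```bash
python3 - <<'E'
from h import *
s=np.load('pics/w1.npy',allow_pickle=True).item();print(ray(cam('wrist',s),(281.4,196.2),.115))
s=np.load('pics/w2.npy',allow_pickle=True).item();c=cam('wrist',s)
for uv,z in[((278.5,189.4),.137),((277.5,194.6),.155),((277.8,236.8),.150)]:print(ray(c,uv,z))
c=cam('top');print(ray(c,(272,182.5),.155),ray(c,(403.3,195),.115))
E
```

```text
[ 0.48865405 -0.22331699  0.115     ]
[0.50046186 0.01584408 0.137     ]
[0.50045728 0.01666029 0.155     ]
[0.46335028 0.01648569 0.15      ]
[0.50368766 0.01626669 0.155     ] [ 0.48837513 -0.22122939  0.115     ]
```

The pump comes out at (0.501, 0.016), with the spout tip 37 mm along -x against 36 mm given. The new mouth is at (0.4885, -0.2225). The views agree to 2–3 mm, so I descend.

```bash
python3 -m handwheel '[{"translation":[0.005,0,0.02],"angular":[0,0,0],"hand":0},{"translation":[0,0,0.03],"angular":[0,0,0],"hand":0},{"translation":[0,0,0.03],"angular":[0,0,0],"hand":0},{"translation":[0,0,0.03],"angular":[0,0,0],"hand":0},{"translation":[0,0,0.025],"angular":[0,0,0],"hand":0},{"translation":[0,0,0.016],"angular":[0,0,0],"hand":0},{"translation":[0,0,0],"angular":[0,0,0],"hand":0},{"translation":[0,0,0],"angular":[0,0,0],"hand":0}]' 30 && python3 -m handwheel '[{"translation":[0,0,0],"angular":[0,0,0],"hand":0.3},{"translation":[0,0,0],"angular":[0,0,0],"hand":0.4},{"translation":[0,0,0],"angular":[0,0,0],"hand":0.5},{"translation":[0,0,0],"angular":[0,0,0],"hand":0.7},{"translation":[0,0,0],"angular":[0,0,0],"hand":0.7},{"translation":[0,0,0],"angular":[0,0,0],"hand":0.7},{"translation":[0,0,0],"angular":[0,0,0],"hand":0.7},{"translation":[0,0,0],"angular":[0,0,0],"hand":0.7}]' 30
```

```text
clock: 3.03
position: [0.501, 0.0158, 0.1024]
ee_rot: [0.0, 1.0, -0.001, -0.001]
contact_force: [-0.2, -0.1, 0.2]
width: 0.0854
gripper_force: 0.0
clock: 3.7
position: [0.5024, 0.0172, 0.1043]
ee_rot: [0.001, 1.0, 0.0, 0.001]
contact_force: [-0.2, -1.7, 6.0]
width: 0.0379
gripper_force: 29.6
```

The width reads 37.9 mm, while the collar is 40 and the neck 38. I'll lift a little and check what came up.

```bash
python3 -m handwheel '[{"translation":[0,0,-0.002],"angular":[0,0,0],"hand":0.7},{"translation":[0,0,-0.004],"angular":[0,0,0],"hand":0.7},{"translation":[0,0,-0.006],"angular":[0,0,0],"hand":0.7},{"translation":[0,0,-0.008],"angular":[0,0,0],"hand":0.7},{"translation":[0,0,0],"angular":[0,0,0],"hand":0.7},{"translation":[0,0,0],"angular":[0,0,0],"hand":0.7},{"translation":[0,0,0],"angular":[0,0,0],"hand":0.7}]'
python3 - <<'E'
from h import *
import cv2
im=cv2.cvtColor(manip.get_image('side'),cv2.COLOR_RGB2BGR)[130:290,190:340]
cv2.imwrite('pics/s1.png',cv2.resize(im,None,fx=3.7,fy=3.7,interpolation=2))
E
```

```text
clock: 4.28
position: [0.5012, 0.0177, 0.1229]
ee_rot: [0.0, 1.0, -0.0, 0.0]
contact_force: [-0.3, -0.9, -1.0]
width: 0.0377
gripper_force: 30.1
```

View pics/s1.png

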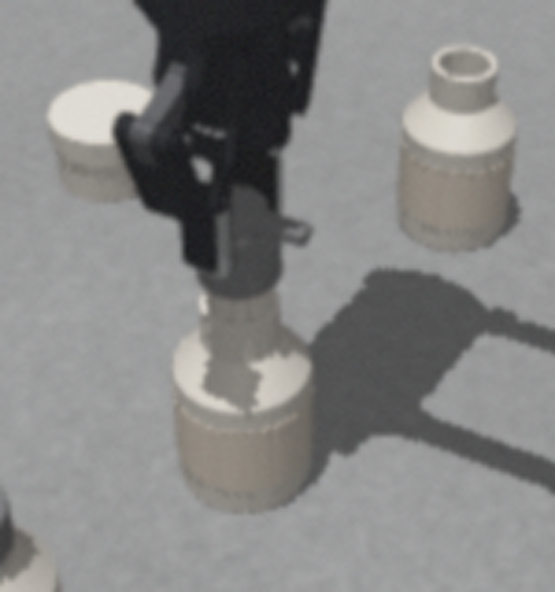

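The bottle stayed on the desk: its bottom is still at original row ~268 and the force is about -1 N. The collar has risen clear of the rim. I'll lift fully and carry the pump to the new bottle.

```bash
python3 -m handwheel '[{"translation":[0,0,-0.02],"angular":[0,0,0],"hand":0.7},{"translation":[0,0,-0.02],"angular":[0,0,0],"hand":0.7},{"translation":[0,0,-0.02],"angular":[0,0,0],"hand":0.7},{"translation":[0,0,-0.02],"angular":[0,0,0],"hand":0.7},{"translation":[0,0,-0.02],"angular":[0,0,0],"hand":0.7},{"translation":[0,0,-0.02],"angular":[0,0,0],"hand":0.7},{"translation":[0,0,0],"angular":[0,0,0],"hand":0.7},{"translation":[0,0,0],"angular":[0,0,0],"hand":0.7}]' && python3 -m handwheel '[{"translation":[-0.0025,0.024,0],"angular":[0,0,0],"hand":0.7},{"translation":[-0.0025,0.024,0],"angular":[0,0,0],"hand":0.7},{"translation":[-0.0025,0.024,0],"angular":[0,0,0],"hand":0.7},{"translation":[-0.0025,0.024,0],"angular":[0,0,0],"hand":0.7},{"translation":[-0.0025,0.024,0],"angular":[0,0,0],"hand":0.7},{"translation":[0,0.024,0],"angular":[0,0,0],"hand":0.7},{"translation":[0,0.024,0],"angular":[0,0,0],"hand":0.7},{"translation":[0,0.024,0],"angular":[0,0,0],"hand":0.7},{"translation":[0,0.024,0],"angular":[0,0,0],"hand":0.7},{"translation":[0,0.024,0],"angular":[0,0,0],"hand":0.7}]' && python3 -m handwheel '[{"translation":[0,0,0.01],"angular":[0,0,0],"hand":0.7},{"translation":[0,0,0],"angular":[0,0,0],"hand":0.7},{"translation":[0,0,0],"angular":[0,0,0],"hand":0.7},{"translation":[0,0,0],"angular":[0,0,0],"hand":0.7}]'
python3 - <<'E'
from h import *
import cv2
im=cv2.cvtColor(manip.get_image('side'),cv2.COLOR_RGB2BGR)[70:220,190:390]
a=cv2.resize(im,None,fx=3.9,fy=3.9,interpolation=2)
cv2.imwrite('pics/s2.png',a)
t=cv2.cvtColor(manip.get_image('top'),cv2.COLOR_RGB2BGR);cv2.imwrite('pics/t2.png',t)
s=manip.get_state();print(s['position'],s['contact_force'])
K,Rc,e=cam('side')
for d in(0.022,-.069):
    p=Rc.T@(s['position']+[0,0,d]-e);print('pred side px',(K@p/p[2])[:2])
p=Rc.T@(np.array([.4885,-.2225,.115])-e);print('mouth pred',(K@p/p[2])[:2])
E
```

```text
clock: 5.0
position: [0.5017, 0.0176, 0.2433]
ee_rot: [0.0, 1.0, -0.0, 0.001]
contact_force: [-1.2, -0.1, -1.3]
width: 0.0377
gripper_force: 30.3
clock: 5.83
position: [0.4876, -0.2229, 0.2407]
ee_rot: [-0.001, 1.0, -0.0, -0.002]
contact_force: [-0.2, 0.1, -0.4]
width: 0.0378
gripper_force: 30.4
clock: 6.17
position: [0.4883, -0.2212, 0.232]
ee_rot: [-0.001, 1.0, 0.0, -0.001]
contact_force: [0.1, 0.3, 0.4]
width: 0.0374
gripper_force: 30.4
[ 0.48880744 -0.22135729  0.23292052] [ 0.69803804  0.03504892 -0.51372215]
pred side px [319.76679445  83.84833006]
pred side px [315.9682345  126.75347146]
mouth pred [314.49711831 147.04982715]
```

View pics/s2.png

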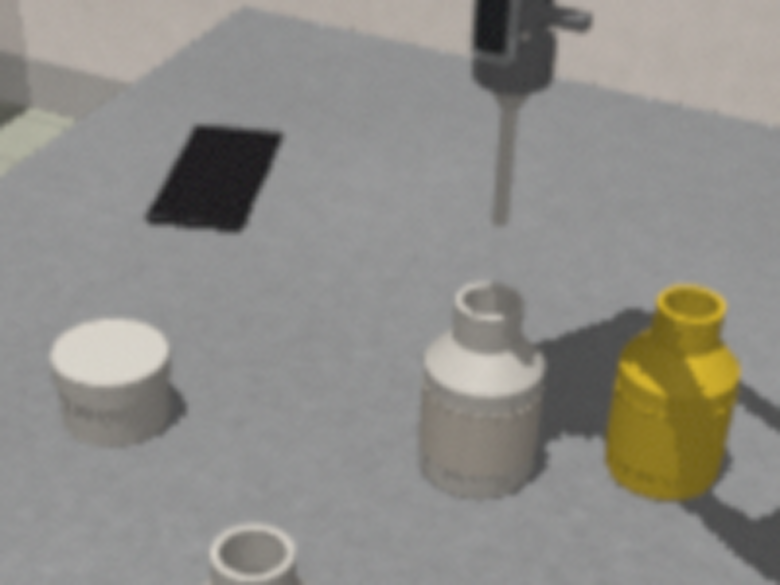

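```bash
python3 - <<'E'
from h import *
c=cam('side')
for dz in(-.003,0,.003):print('tube',ray(c,(318.2,127.2),.1637+dz))
print('mouth',ray(c,(315.4,147.7),.115)); print('right axis',c[1][:,0])
E
```

```text
tube [ 0.48606557 -0.22725929  0.1607    ]
tube [ 0.48423845 -0.22225112  0.1637    ]
tube [ 0.48241132 -0.21724295  0.1667    ]
mouth [ 0.48581633 -0.22107475  0.115     ]
right axis [-0.89251048 -0.4506153   0.01925883]
```

Relative to the mouth, the tube is about 1.5 mm off along -x, and it shows no tilt. I'll shift +1 mm in x and lower the tube partway in.

```bash
python3 -m handwheel '[{"translation":[0.001,0,0.01],"angular":[0,0,0],"hand":0.7},{"translation":[0,0,0.012],"angular":[0,0,0],"hand":0.7},{"translation":[0,0,0.012],"angular":[0,0,0],"hand":0.7},{"translation":[0,0,0.012],"angular":[0,0,0],"hand":0.7},{"translation":[0,0,0.012],"angular":[0,0,0],"hand":0.7},{"translation":[0,0,0.012],"angular":[0,0,0],"hand":0.7},{"translation":[0,0,0.012],"angular":[0,0,0],"hand":0.7},{"translation":[0,0,0.008],"angular":[0,0,0],"hand":0.7},{"translation":[0,0,0],"angular":[0,0,0],"hand":0.7},{"translation":[0,0,0],"angular":[0,0,0],"hand":0.7}]'
python3 - <<'E'
from h import *
import cv2
im=cv2.cvtColor(manip.get_image('side'),cv2.COLOR_RGB2BGR)[100:200,270:370]
im2=cv2.cvtColor(manip.get_image('wrist'),cv2.COLOR_RGB2BGR)[100:400,130:430]
cv2.imwrite('pics/s3.png',np.hstack([cv2.resize(i,(398,398),interpolation=2) for i in(im,im2)]))
E
```

```text
clock: 7.1
position: [0.4897, -0.2219, 0.1426]
ee_rot: [-0.0, 1.0, 0.0, -0.0]
contact_force: [0.3, 0.8, -0.2]
width: 0.0378
gripper_force: 30.4
```

View pics/s3.png

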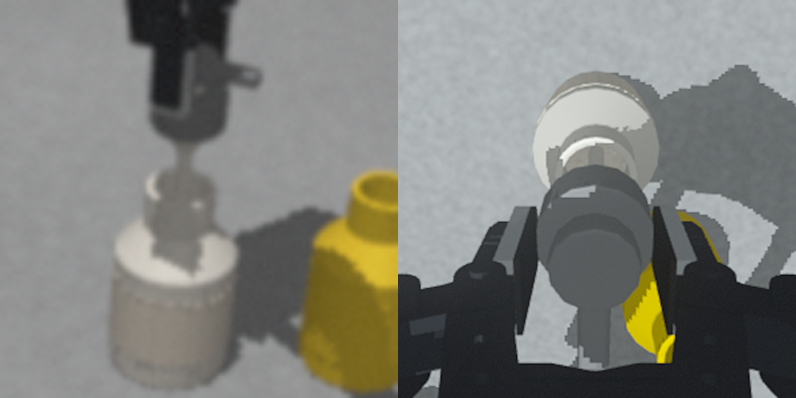

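The tube is inside the white mouth: side crop shows tube at column 184 and mouth centre at 180, and the wrist view is centred in y. I'll nudge +1 mm in x and lower slowly.

```bash
python3 -m handwheel '[{"translation":[0.001,0,0.004],"angular":[0,0,0],"hand":0.7},{"translation":[0,0,0.005],"angular":[0,0,0],"hand":0.7},{"translation":[0,0,0.005],"angular":[0,0,0],"hand":0.7},{"translation":[0,0,0.004],"angular":[0,0,0],"hand":0.7},{"translation":[0,0,0.004],"angular":[0,0,0],"hand":0.7},{"translation":[0,0,0.003],"angular":[0,0,0],"hand":0.7},{"translation":[0,0,0.003],"angular":[0,0,0],"hand":0.7},{"translation":[0,0,0],"angular":[0,0,0],"hand":0.7},{"translation":[0,0,0],"angular":[0,0,0],"hand":0.7}]' && python3 -m handwheel '[{"translation":[0,0,0.002],"angular":[0,0,0],"hand":0.7},{"translation":[0,0,0.002],"angular":[0,0,0],"hand":0.7},{"translation":[0,0,0.002],"angular":[0,0,0],"hand":0.7},{"translation":[0,0,0],"angular":[0,0,0],"hand":0.7}]'
```

```text
clock: 7.95
position: [0.4907, -0.2224, 0.1147]
ee_rot: [-0.0, 1.0, -0.0, -0.0]
contact_force: [0.4, -0.1, -0.2]
width: 0.0378
gripper_force: 30.4
clock: 8.28
position: [0.4905, -0.2222, 0.1085]
ee_rot: [-0.0, 1.0, -0.0, -0.0]
contact_force: [0.3, 0.5, -0.6]
width: 0.0379
gripper_force: 30.4
```

No contact yet. Seating is expected at about 0.103–0.104.

```bash
python3 -m handwheel '[{"translation":[0,0,0.0015],"angular":[0,0,0],"hand":0.7},{"translation":[0,0,0.0015],"angular":[0,0,0],"hand":0.7},{"translation":[0,0,0],"angular":[0,0,0],"hand":0.7},{"translation":[0,0,0],"angular":[0,0,0],"hand":0.7}]' && python3 -m handwheel '[{"translation":[0,0,0.001],"angular":[0,0,0],"hand":0.7},{"translation":[0,0,0],"angular":[0,0,0],"hand":0.7},{"translation":[0,0,0],"angular":[0,0,0],"hand":0.7}]' &&  python3 -m handwheel '[{"translation":[0,0,0.001],"angular":[0,0,0],"hand":0.7},{"translation":[0,0,0],"angular":[0,0,0],"hand":0.7},{"translation":[0,0,0],"angular":[0,0,0],"hand":0.7}]'
```

```text
clock: 8.62
position: [0.4907, -0.2223, 0.1058]
ee_rot: [-0.0, 1.0, -0.0, -0.0]
contact_force: [0.5, 0.2, -0.4]
width: 0.0379
gripper_force: 30.4
clock: 8.87
position: [0.4908, -0.2224, 0.1049]
ee_rot: [0.0, 1.0, -0.0, 0.0]
contact_force: [-0.1, -0.1, -1.0]
width: 0.0378
gripper_force: 30.4
clock: 9.12
position: [0.491, -0.2225, 0.1043]
ee_rot: [0.0, 1.0, -0.0, 0.0]
contact_force: [-0.0, 0.5, 1.9]
width: 0.038
gripper_force: 30.7
```

```bash
python3 -m handwheel '[{"translation":[0,0,0.001],"angular":[0,0,0],"hand":0.7},{"translation":[0,0,0],"angular":[0,0,0],"hand":0.7},{"translation":[0,0,0],"angular":[0,0,0],"hand":0.7}]'
python3 - <<'E'
from h import *
import cv2
im=cv2.cvtColor(manip.get_image('side'),cv2.COLOR_RGB2BGR)[100:200,270:370]
im2=cv2.cvtColor(manip.get_image('wrist'),cv2.COLOR_RGB2BGR)[100:400,130:430]
cv2.imwrite('pics/s4.png',np.hstack([cv2.resize(i,(398,398),interpolation=2) for i in(im,im2)]))
E
```

```text
clock: 9.37
position: [0.491, -0.2225, 0.1041]
ee_rot: [0.0, 1.0, -0.0, 0.001]
contact_force: [-1.3, 0.9, 8.0]
width: 0.0376
gripper_force: 31.2
```

View pics/s4.png

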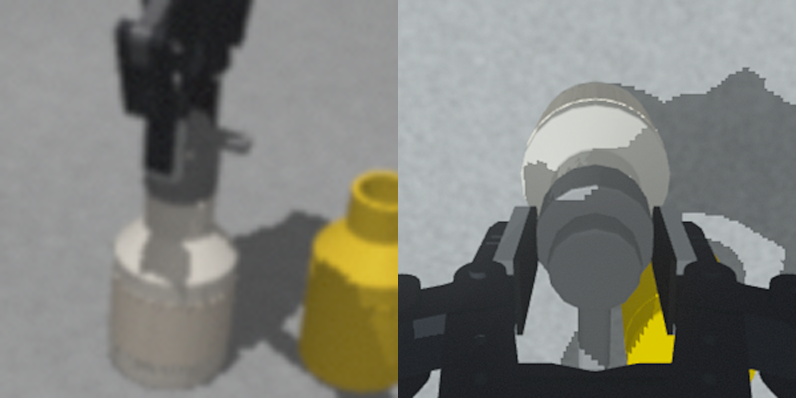

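The collar sits down on the white rim with no gap at crop row ~200, the stop height of 0.104 matches the grasp height, and the force is 8 N up. I'll release and retreat straight up.

```bash
python3 -m handwheel '[{"translation":[0,0,-0.001],"angular":[0,0,0],"hand":0.7},{"translation":[0,0,0],"angular":[0,0,0],"hand":0.5},{"translation":[0,0,0],"angular":[0,0,0],"hand":0.4},{"translation":[0,0,0],"angular":[0,0,0],"hand":0.2},{"translation":[0,0,0],"angular":[0,0,0],"hand":0},{"translation":[0,0,0],"angular":[0,0,0],"hand":0},{"translation":[0,0,0],"angular":[0,0,0],"hand":0},{"translation":[0,0,0],"angular":[0,0,0],"hand":0},{"translation":[0,0,0],"angular":[0,0,0],"hand":0},{"translation":[0,0,0],"angular":[0,0,0],"hand":0}]' && python3 -m handwheel '[{"translation":[0,0,-0.01],"angular":[0,0,0],"hand":0},{"translation":[0,0,-0.02],"angular":[0,0,0],"hand":0},{"translation":[0,0,-0.03],"angular":[0,0,0],"hand":0},{"translation":[0,0,-0.03],"angular":[0,0,0],"hand":0},{"translation":[0,0,-0.03],"angular":[0,0,0],"hand":0},{"translation":[0,0,-0.03],"angular":[0,0,0],"hand":0},{"translation":[0,0,0],"angular":[0,0,0],"hand":0},{"translation":[0,0,0],"angular":[0,0,0],"hand":0}]'
python3 - <<'E'
from h import *
import cv2
im=cv2.cvtColor(manip.get_image('side'),cv2.COLOR_RGB2BGR)[110:330,150:390]
cv2.imwrite('pics/s5.png',cv2.resize(im,None,fx=2.7,fy=2.7,interpolation=2))
E
```

```text
clock: 10.3
position: [0.4908, -0.2224, 0.1039]
ee_rot: [0.0, 1.0, -0.0, 0.0]
contact_force: [0.5, -0.0, -0.1]
width: 0.0854
gripper_force: 0.0
clock: 10.97
position: [0.4918, -0.223, 0.2568]
ee_rot: [0.002, 1.0, -0.0, 0.002]
contact_force: [-0.4, 0.1, -0.2]
width: 0.0857
gripper_force: 0.0
```

View pics/s5.png

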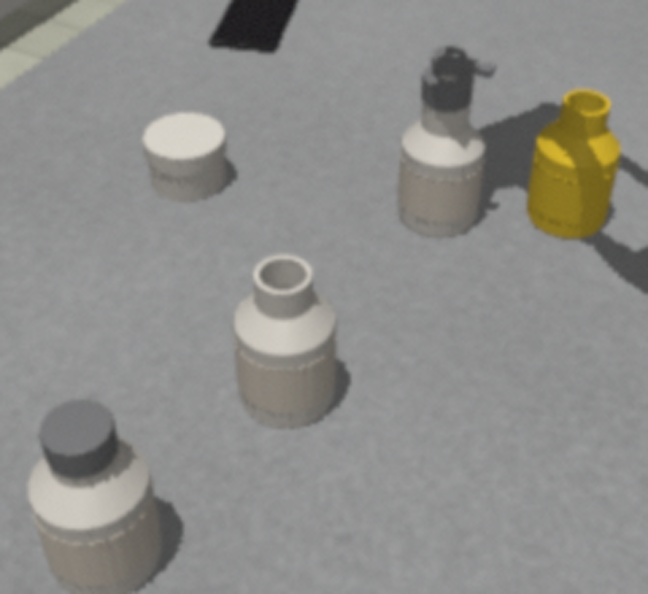

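The pump sits upright on the new bottle (crop 445,100). The old bottle stands open (285,345), and the capped and yellow bottles are where they were.

```bash
python3 -c "
from rig import manip
print(manip.sign_off())"
```

```text
the job is handed in; nothing more can be done
None
```

The pump is now on the new bottle with its collar down on the rim. Both bottles are standing, the capped and yellow bottles were left alone, and I handed the job in at about 11 s.

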